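# Load a square tube into a clamping fixture past its hold-down post

## Task

Push the loose length of square aluminium tube into the bay of the clamping fixture: angle its left end in behind the post of the hold-down clamp first, then push its right end in too, until the tube lies flush along the fence between the two end stops. Only push it along the worktop with the fingers, never lift it, and leave the other things on the bench where they are.

Things in the scene. Friction and masses are not known exactly. Their poses are not given: they have to be found in the camera images.
- tube: straight length of plain square aluminium tube, 200 mm long (its own y axis), 20 mm wide (its x axis) and 20 mm high, about 0.11 to 0.22 kg, loose, lying flat on the worktop in front of the fixture and somewhat to its right. Origin: centre of its underside. At the start its +y end is the left end as seen from the robot and its x axis points roughly at the fence.
- tube_left (a point): centre of the end face of the tube's left (+y) end, 10 mm above its underside
- tube_right (a point): centre of the end face of the tube's right (-y) end, 10 mm above its underside
- fixture: aluminium clamping fixture screwed to the worktop, does not move. Origin: on the worktop, middle of the fence's working face. Fence: 256 mm along its y axis, 16 mm thick, 24 mm high, working face at x = 0, looking to -x (to the robot). The bay before it is 216 mm long between two end stops, open to -x only, and has no floor of its own: the tube slides in on the worktop.
- stop_left (a point): left end stop of the fixture: block 34 mm long in the fixture's x (from the fence to x = -34 mm), 20 mm wide, 24 mm high. This point: middle of its inner face at the worktop, at x = -17 mm, y = +108 mm of the fixture
- stop_right (a point): right end stop of the fixture: block 34 mm long in the fixture's x (from the fence to x = -34 mm), 20 mm wide, 24 mm high. This point: middle of its inner face at the worktop, at x = -17 mm, y = -108 mm of the fixture
- hold_down: hold-down clamp before the left part of the bay, fixed: steel post, 16 mm diameter, 56 mm high, on a round flange 28 mm in diameter and 6 mm high. Origin: the post's axis on the worktop; axes parallel to the fixture's. The axis stands 46 mm in front of the fence, so 32 mm are free between flange and fence.
- clamp_pad (a point): underside of the clamping screw's pad, 27 mm above the worktop, 34 mm in +x from the post's axis: the lowest point over the bay. The tube passes under it. The arm that carries it, 14 mm wide, reaches 40 mm in +x from the post; top of the screw 59 mm up. Nothing of it moves
- eye_loupe: black eye loupe, 37 mm diameter, 34 mm high, loose bystander; origin: centre of its underside
- screw_tin: round flat screw tin, 65 mm diameter, 20 mm high, loose bystander; origin: centre of its underside
- glue_bottle: small white glue bottle with a red tip, 27 mm diameter, 66 mm high, standing loose; bystander; origin: centre of its underside
- lens_blank: clear round lens blank, 64 mm diameter, 9 mm high, loose bystander; origin: centre of its underside
- wood_driver: screwdriver with wooden handle, 152 mm long (its y axis), 19 mm thick, lying behind the fixture, loose bystander; origin: centre of its underside
- orange_pliers: pliers with orange grips, 132 mm long (its x axis), 65 mm wide, 12 mm high, loose bystander at the left front; origin: centre of its underside
- needle_file: flat needle file with a green grip, 215 mm long (its y axis), 11 mm wide, 8 mm high, loose bystander at the right front; origin: centre of its underside
Things that resemble listed ones, but are neither listed nor needed, are in the scene too. Leave any blue or brown look-alike of the hold_down alone.

How it is judged:
On the way:
1. the tube's left end is in behind the hold-down post while its right end is still out in front of the bay (x of tube_left in the frame of hold_down above 0.014 m and y of tube_left in the frame of hold_down above -0.012 m and x of tube_right in the frame of fixture below -0.02 m), for 0.05 s.
At the end, for the whole second after the job is handed in: the tube lies flat on the worktop and at rest in the bay between the two stops, its side along the fence with no more than 5 mm of gap at either end (x of tube_left in the frame of fixture between -0.015 and 0 m and x of tube_right in the frame of fixture between -0.015 and 0 m and y of tube_left in the frame of fixture below 0.111 m and y of tube_right in the frame of fixture above -0.111 m and height (world z) of tube below 0.004 m and angle between tube's own z axis and vertical below 0.06 rad and linear speed of tube below 0.01 m/s); the robot touches nothing.
It fails at once if the tube is lifted off the worktop (more than 8 mm) or tipped (more than 0.25 rad) (height (world z) of tube above 0.008 m or angle between tube's own z axis and vertical above 0.25 rad).
It fails at once if another loose thing on the bench is moved by more than 25 mm (distance of any of eye_loupe, screw_tin, glue_bottle, lens_blank, wood_driver, orange_pliers, needle_file from where it was at the start of the episode above 0.025 m).
It also fails if it takes over 72 s, if anything falls off the work surface, if the arm or the gripper's body presses on something with over 40 N, if the wrist force passes 120 N, or if a joint passes its speed limit or range.

## Robot

A 6-joint arm with a two-finger parallel gripper is mounted at the origin on a cart in front of the work surface, level with it; the furniture and walls round the work are solid. World frame = base frame: x ahead of the robot, y to its left, z up, the work surface at z = 0. Lengths are in m, angles in rad, forces in N, time in s.
With the tool pointing down it reaches from about 0.375 to 0.975 m from the base axis. Payload 3.8 kg.
Tool frame: the origin (TCP) lies on the mounting face of the last link; the fingertips stand 173 mm ahead of it and the grasp point (between the pads) lies 155 mm ahead of it; z points along the fingers, y is the line along which they close (so a half turn about z gives the same grasp; the last joint's range is limited). The gripper opens to 85 mm and grips with 20 to 120 N. Pads are 22 mm wide; open, the fingers measure 114 mm over their backs; the gripper's body (76 mm by 85 mm) begins 54 mm behind the grasp point. The pads swing forward as they close: fully open they stand 13 mm farther back than shut.
Start: joints at [-1.274, 0.264, 1.604, -0, 1.274, -0.037], TCP at [0.221, -0.638, 0.405] pointing down, gripper open.
Joint ranges: [-2.63, 2.63], [-0.94, 2.18], [0.31, 2.57], [-1.31, 4.45], [0, 2.66], [-2.55, 2.55]. Speed limits (rad/s): [2.57, 2.57, 3.14, 3.14, 3.14, 3.14].

## Interface

Orientations are given as a rotation vector (axis times angle).
In Python, from workcell import bot gives the robot as it stands.
- The arm moves only by the tool drive_tool, never from a script. Its argument "increments" is a list of rows, each an object with "delta_pos": the shift along the tool's x, y, z in mm, a list of three; "turn": the turn about the tool's z in rad; "jaw": the opening, from -1 (shut) to 1 (fully open). A call has 1 to 8 rows; each row shifts and turns the commanded pose from where the row before left it, along the tool's axes as they then stand; what a row does not reach is not made up. A row lasts 1/12 s, in which the tool goes at most 41.7 mm and 7.16 degrees, less where a joint would pass 70% of its speed; a pose out of reach is approached as far as the arm can. A call is refused whole if a number of a shift passes 41.7 or a number of a turn 0.125, either way. A call with a gripper value outside its range is refused whole. The fingers move at their own pace and stop on an object; "grip_force" is the grip in N (left out, the last holds). Time passes only in rows, so rows that do not move let the fingers close. It gives the time, the measured TCP pose, the force, the opening and the grip force at its end, in the units of the state.
- bot.read_state(): the state, without advancing time (a new reading comes with each control period).
- bot.read_camera(name): name is "scene" or "top" or "wrist"; returns a dict with "pixels" (480x640x3 uint8, red, green, blue), "fovy" (degrees; the focal length in pixels is half the picture's height over the tangent of half this angle, whatever the lens; pixels are square), "cx", "cy" (the principal point, pixels), "k1" (the pictures are not rectified: a ray, as slopes to the right and down, at radius r is drawn at 1 + k1 r^2 times it, then the intrinsics apply), "camera_from_world" (4x4, takes a point from world to camera coordinates); the wrist camera has in their place "hand_eye" (4x4, takes a point from camera to tool coordinates, whose origin is the TCP and whose axes are the flange's). Camera axes: x right, y down, z forward; pixel columns grow to the right and rows downward; lengths in m; the calibration is good to about 2 mm. A picture is of the moment at which its call begins: read the wrist's pose just before it. There is no depth.
- bot.finish_job(): hands the job in; it is judged then, once.
The state is a dict: "time": time; "q": joint angles; "joint_vel": joint speeds; "joint_torque": joint torques, N m; "tool_pos": TCP position; "tcp_rot": TCP orientation; "wrist_force": force on the tool from outside, world axes, zero at the start; "torque": the same for the moment, N m; "width": opening from 0.0 (shut) to 1.0 (fully open); "grip_force": force on a finger pad.
Only numpy, scipy, OpenCV 4.12 (cv2) and the standard library are available. Lean on these libraries where they do the work, as an engineer would, in place of code of your own. Each camera call takes 0.05 s, during which the arm holds its last target. There are 200 camera calls.

## Working session

There is one attempt and no reset: what is moved stays moved. The work goes in short steps, Python scripts to look and compute and a tool call to move; the robot and the scene stay as the last step left them, time stands still between calls to the robot, and variables do not carry over. Pictures are saved under pics/ and viewed, at most 11 in all, crops included, and the job is handed in when it is done.

Besides the shell and the picture viewer there is one more tool, called as a command line: name --argument value ..., lists and objects as JSON in quotes. drive_tool: Moves the arm, as the interface text tells. Its arguments: {"type":"object","properties":{"increments":{"type":"array"},"grip_force":{"type":"number"}},"required":["increments"]}

```bash
mkdir -p pics; cat > h.py <<'E'
import numpy as np,cv2
from workcell import bot
from scipy.spatial.transform import Rotation as R
def K(c):
    f=240/np.tan(np.radians(c["fovy"])/2); return f,c["cx"],c["cy"],c["k1"]
def proj(c,P,T=None):
    T=np.array(c["camera_from_world"]) if T is None else T
    P=np.atleast_2d(P); p=P@T[:3,:3].T+T[:3,3]; s=p[:,:2]/p[:,2:]
    f,cx,cy,k=K(c); s=s*(1+k*(s**2).sum(1,keepdims=True)); return s*f+[cx,cy]
def ray(c,uv,z,T=None):
    T=np.array(c["camera_from_world"]) if T is None else T
    f,cx,cy,k=K(c); d=(np.atleast_2d(uv)-[cx,cy])/f; s=d.copy()
    for _ in range(20): s=d/(1+k*(s**2).sum(1,keepdims=True))
    r=np.c_[s,np.ones(len(s))]@T[:3,:3]; o=-T[:3,:3].T@T[:3,3]
    return (o+r*((z-o[2])/r[:,2:]))[:,:2]
def shot(n,f):
    c=bot.read_camera(n); cv2.imwrite("pics/"+f,c["pixels"][:,:,::-1]); np.save("pics/"+f+".npy",{k:v for k,v in c.items()},allow_pickle=True); return c
def load(f): return np.load("pics/"+f+".npy",allow_pickle=True).item()
E
python3 - <<'E'
from h import *
for n in("scene","top"):
    c=shot(n,n+"0.png"); print(n,c["fovy"],c["k1"],np.round(c["camera_from_world"],3).tolist())
s=bot.read_state();print(s)
E
```

```text
scene 47.044826368974284 0.0029045026508026754 [[0.909, -0.416, 0.017, -0.555], [-0.274, -0.629, -0.728, 0.074], [0.313, 0.657, -0.686, 1.196], [0.0, 0.0, 0.0, 1.0]]
top 47.208098429304556 -0.09114299224623437 [[0.031, -0.999, 0.016, -0.195], [-0.99, -0.033, -0.137, 0.531], [0.137, -0.011, -0.99, 1.26], [0.0, 0.0, 0.0, 1.0]]
{'time': 0.1, 'q': array([-1.27389341e+00,  2.64705955e-01,  1.60524937e+00, -2.05203901e-05,
        1.27368583e+00, -3.68938131e-02]), 'joint_vel': array([ 0.001512  , -0.00272241, -0.00195699,  0.00072733,  0.00116118,
        0.00037314]), 'joint_torque': array([-3.48554295e-04, -5.16707754e+01, -3.68588805e+01, -3.68695692e-05,
        6.31473114e-03, -6.42742793e-05]), 'tool_pos': array([ 0.2210614 , -0.63745121,  0.40346074]), 'tcp_rot': array([-3.09593740e+00, -5.21568189e-01,  4.47412555e-04]), 'wrist_force': array([-0.43933797, -0.27702082, -1.45148961]), 'torque': array([-0.0061709 , -0.01250522,  0.01251071]), 'grip_force': 0.0, 'width': 0.9980573705233803}
```

View pics/top0.png

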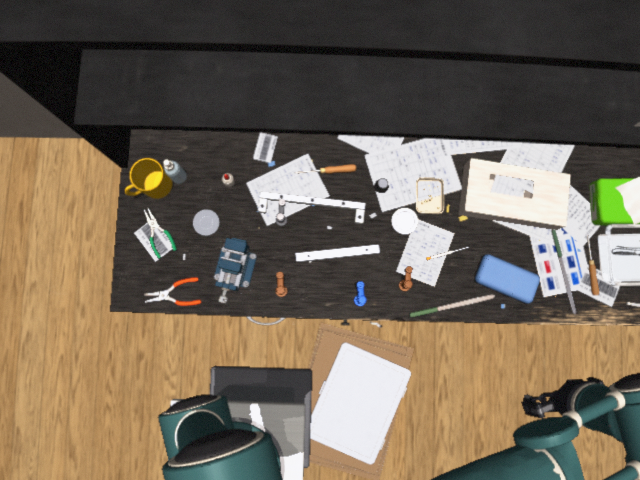

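View pics/scene0.png

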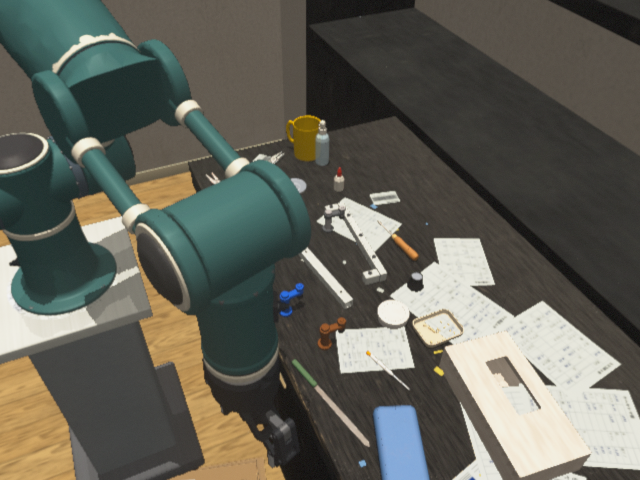

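The top view shows the fixture fence from about (262,198) to (364,210), its hold-down at about (281,208), and the tube from (296,256) to (380,250). The look-alikes are at (281,285), (361,295) and (407,278). The screw tin is at (404,220). I'll enlarge this area for exact corners.

```bash
python3 - <<'E'
from h import *
a=cv2.imread("pics/top0.png")[175:315,245:435]; b=cv2.imread("pics/scene0.png")[185:325,265:455]
cv2.imwrite("pics/c0.png",cv2.resize(a,(760,560),interpolation=cv2.INTER_CUBIC))
cv2.imwrite("pics/c1.png",cv2.resize(b,(760,560),interpolation=cv2.INTER_CUBIC))
E
```

```text
(no output)
```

View pics/c0.png

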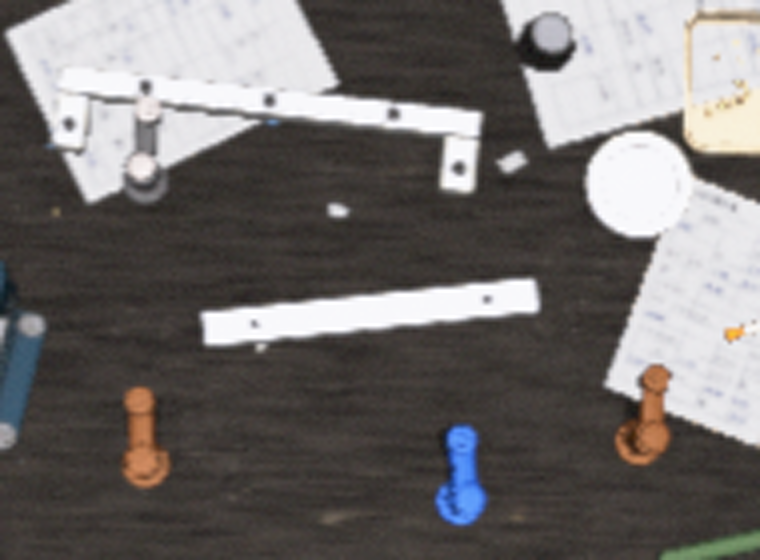

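View pics/c1.png

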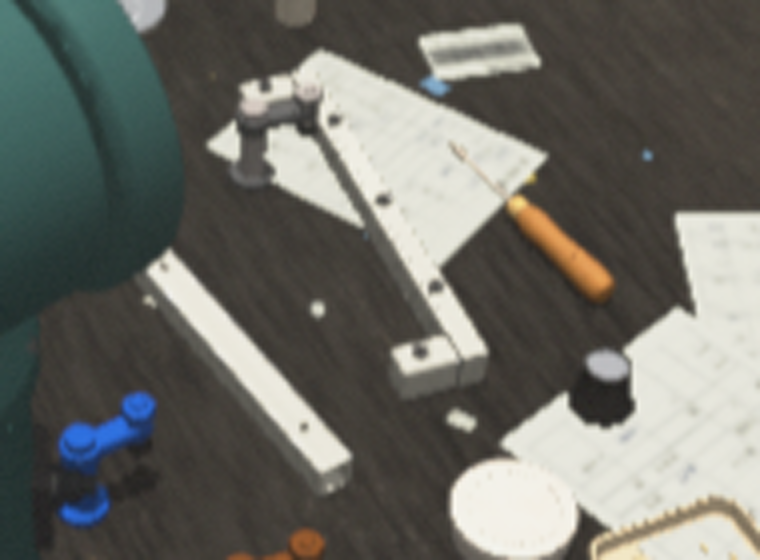

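```bash
python3 - <<'E'
from h import *
from scipy.optimize import least_squares
c=load("top0.png"); s=load("scene0.png")
o=lambda p:(np.array(p,float)+.5)/4-.5+[245,175]
os=lambda p:(np.array(p,float)+.5)/4-.5+[265,185]
def tf(p,X):
    X=np.atleast_2d(X)[:,:2]; C,S=np.cos(p[2]),np.sin(p[2]); return X@np.array([[C,S],[-S,C]])+p[:2]
def fit(m,px,z,p0):
    w=ray(c,o(px),z); m=np.array(m)
    r=least_squares(lambda p:(tf(p,m)-w).ravel(),p0); print(np.round(r.x,4),"res mm",np.round(r.fun.reshape(-1,2)*1e3,1).tolist()); return r.x
F=fit([[.016,.128],[.016,-.128],[-.034,-.108],[-.034,-.128],[-.034,.128],[-.034,.108]],[(62,67),(482,112),(441,190),(475,193),(54,146),(81,151)],.024,[.6,0,0])
T=fit([[.01,.1],[-.01,.1],[-.01,-.1],[.01,-.1]],[(202,313),(205,346),(540,311),(536,279)],.02,[.5,0,0])
h=ray(c,o([(142,168)]),.057)[0]; print("post top",h,"flange",ray(c,o([(146,186)]),.003))
inv=lambda p,w:(np.array(w)-p[:2])@np.array([[np.cos(p[2]),-np.sin(p[2])],[np.sin(p[2]),np.cos(p[2])]])
print("hold in fixture",inv(F,h),inv(F,ray(c,o([(146,186)]),.003)[0]))
print("tube ends in fixture",inv(F,tf(T,[[0,.1]])[0]),inv(F,tf(T,[[0,-.1]])[0]))
# scene check
z=lambda P,h:np.c_[P,np.full(len(P),h)]
print("scene pred crop tubeR", ((proj(s,z(tf(T,[[-.01,-.1],[.01,-.1]]),.02))-[265,185]+.5)*4-.5).round(), "obs (320,476),(350,455)")
print("fence BR, stopR front corners",((proj(s,z(tf(F,[[.016,-.128],[-.034,-.108],[-.034,-.128]]),.024))-[265,185]+.5)*4-.5).round(),"obs (486,350)(390,350)(400,372)")
for n,p,zz in[("tin",(640,184),.02),("blueflange",(461,503),.003),("brownR",(640,442),.003),("brownL",(146,468),.003),("loupe",(549,40),.034)]:print(n,ray(c,o([p]),zz)[0].round(3))
E
```

```text
[ 0.626  -0.1612 -0.0771] res mm [[0.5, 0.4], [-0.1, -0.2], [0.2, -0.2], [-0.2, 0.3], [-0.7, 1.7], [0.3, -1.9]]
[ 0.5088 -0.2262  0.1356] res mm [[0.2, -0.6], [0.0, -0.8], [-0.4, 0.7], [0.2, 0.7]]
post top [ 0.58507297 -0.088061  ] flange [[ 0.58368633 -0.08772876]]
hold in fixture [-0.04646485  0.06979054] [-0.04787295  0.07001503]
tube ends in fixture [-0.13295957  0.02393069] [-0.0907533  -0.17156517]
scene pred crop tubeR [[319. 476.]
 [351. 461.]] obs (320,476),(350,455)
fence BR, stopR front corners [[488. 355.]
 [388. 352.]
 [403. 377.]] obs (486,350)(390,350)(400,372)
tin [ 0.592 -0.387]
blueflange [ 0.397 -0.284]
brownR [ 0.437 -0.391]
brownL [ 0.412 -0.094]
loupe [ 0.676 -0.329]
```

drive_tool --increments '[{"delta_pos": [0,0,0],"turn": 0.1,"jaw": 1},{"delta_pos": [0,0,0],"turn": 0.097,"jaw": 1},{"delta_pos": [26,-30.8,0],"turn": 0,"jaw": 1},{"delta_pos": [26,-30.8,0],"turn": 0,"jaw": 1},{"delta_pos": [26,-30.8,0],"turn": 0,"jaw": 1},{"delta_pos": [26,-30.8,0],"turn": 0,"jaw": 1},{"delta_pos": [26,-30.8,0],"turn": 0,"jaw": 1},{"delta_pos": [26,-30.8,0],"turn": 0,"jaw": 1}]'

```text
time: 0.77
tool_pos: [0.3509, -0.4315, 0.4041]
tcp_rot: [-3.134, -0.214, 0.001]
wrist_force: [1.1, -0.1, 0.1]
width: 0.997
grip_force: 0.0
```

drive_tool --increments '[{"delta_pos": [26,-30.8,0],"turn": 0,"jaw": 1},{"delta_pos": [26,-30.8,0],"turn": 0,"jaw": 1},{"delta_pos": [26,-30.8,0],"turn": 0,"jaw": 1},{"delta_pos": [26,-30.8,0],"turn": 0,"jaw": 1},{"delta_pos": [26,-30.8,0],"turn": 0,"jaw": 1},{"delta_pos": [26,-30.8,0],"turn": 0,"jaw": 1},{"delta_pos": [0,0,40],"turn": 0,"jaw": 1},{"delta_pos": [0,0,40],"turn": 0,"jaw": 1}]'

```text
time: 1.43
tool_pos: [0.4825, -0.2273, 0.327]
tcp_rot: [3.13, 0.222, 0.011]
wrist_force: [0.4, -0.3, -1.1]
width: 0.998
grip_force: 0.0
```

drive_tool --increments '[{"delta_pos": [0,0,40],"turn": 0,"jaw": 1},{"delta_pos": [0,0,30],"turn": 0,"jaw": 1},{"delta_pos": [0,0,0],"turn": 0,"jaw": 1},{"delta_pos": [0,0,0],"turn": 0,"jaw": 1}]'

```text
time: 1.77
tool_pos: [0.4787, -0.2284, 0.2527]
tcp_rot: [-3.131, -0.215, 0.008]
wrist_force: [0.2, -0.7, 1.5]
width: 1.003
grip_force: 0.0
```

```bash
cat >> h.py <<'E'
F=np.array([.626,-.1612,-.0771])
def st():
    s=bot.read_state(); M=R.from_rotvec(s["tcp_rot"]).as_matrix(); p=np.array(s["tool_pos"]); psi=np.arctan2(M[1,0],M[0,0])
    print("t",round(s["time"],2),"tcp",p.round(4),"psi",psi.round(4),"tilt",M[:2,2].round(3),"f",np.round(s["wrist_force"],1),"w",round(s["width"],2)); return p,psi,M
def fw(X,F=F):
    C,S=np.cos(F[2]),np.sin(F[2]); return F[:2]+np.array([[C,-S],[S,C]])@np.array(X)
def wf(X,F=F):
    C,S=np.cos(F[2]),np.sin(F[2]); return np.array([[C,S],[-S,C]])@(np.array(X)-F[:2])
def go(xy,p,psi): # tool mm to a world xy at current psi
    d=np.array(xy)-p[:2]; return (1e3*np.array([d@[np.cos(psi),np.sin(psi)],d@[np.sin(psi),-np.cos(psi)]])).round(1)
E
python3 - <<'E'
from h import *
p,psi,M=st(); print(go([.480,-.230],p,psi))
a=shot("scene","s1.png")["pixels"]; print(proj(a:=load("s1.png"),[p-[0,0,.173]]))
E
```

```text
t 1.77 tcp [ 0.4787 -0.2284  0.2527] psi 0.1369 tilt [-0.005  0.003] f [ 0.2 -0.7  1.5] w 1.0
[1.1 1.8]
[[309.98661601 256.60082412]]
```

```bash
python3 - <<'E'
from h import *
b=cv2.imread("pics/s1.png")[170:320,220:420]; cv2.imwrite("pics/c2.png",cv2.resize(b,(800,600),interpolation=cv2.INTER_CUBIC))
s=load("s1.png"); p=np.array([.4787,-.2284,.2527]); y=np.array([.1365,-.9906,0])
for h in(.155,.160,.173):
  print(h,[((proj(s,[p+k*y-[0,0,h]])[0]-[220,170])*4).round().tolist() for k in(-.05,.05)])
E
```

```text
0.155 [[310.0, 265.0], [413.0, 381.0]]
0.16 [[310.0, 272.0], [412.0, 388.0]]
0.173 [[311.0, 290.0], [412.0, 406.0]]
```

View pics/c2.png

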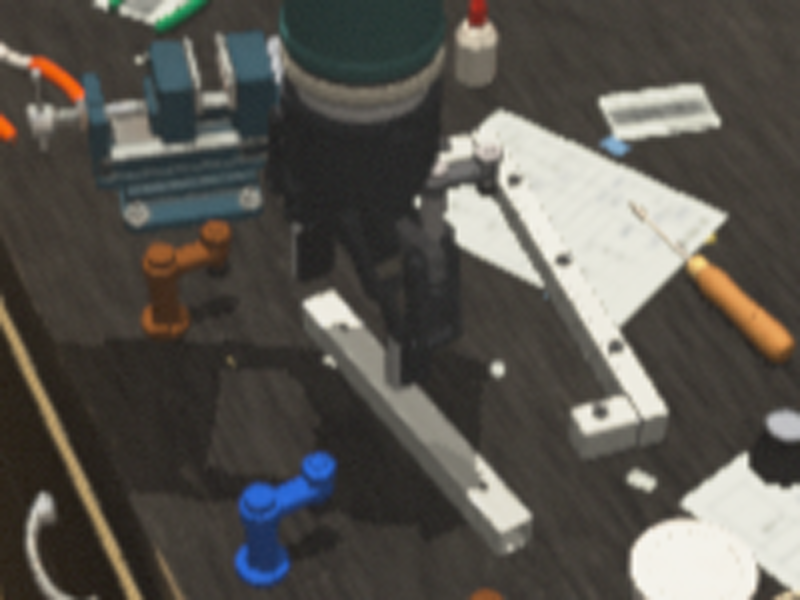

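The enlarged scene view shows the open fingertips at about crop (405,383). Open, they reach about 160 mm ahead of the TCP. The fingers are just behind the tube and clear of the blue look-alike.

drive_tool --increments '[{"delta_pos": [1,2,30],"turn": 0,"jaw": 1},{"delta_pos": [0,0,30],"turn": 0,"jaw": 1},{"delta_pos": [0,0,16],"turn": 0,"jaw": 1},{"delta_pos": [0,0,9],"turn": 0,"jaw": 1},{"delta_pos": [0,0,0],"turn": 0,"jaw": 1},{"delta_pos": [0,0,0],"turn": 0,"jaw": 1}]'

```text
time: 2.32
tool_pos: [0.4823, -0.2317, 0.1716]
tcp_rot: [3.133, 0.214, 0.004]
wrist_force: [0.4, -0.0, 0.1]
width: 1.005
grip_force: 0.0
```

```bash
python3 - <<'E'
from h import *
p,psi,M=st()
# pusher goal: tube centre fixture (-.044,-.07), yaw -.18 ; tool 21 mm behind centreline
psi2=F[2]-.18
for off in(.021,):
  g=fw([-.044,-.070])-off*np.array([np.cos(psi2),np.sin(psi2)]); print(g,psi2,go(g,p,psi),"turn",psi-psi2)
E
```

```text
t 2.32 tcp [ 0.4823 -0.2317  0.1716] psi 0.1366 tilt [ 0.003 -0.001] f [ 0.4 -0.   0.1] w 1.01
[ 0.5564293  -0.22226319] -0.2571 [74.7  0.8] turn 0.3936906982850703
```

drive_tool --increments '[{"delta_pos": [4,0,3],"turn": 0,"jaw": 1},{"delta_pos": [4,0,0],"turn": 0.02,"jaw": 1},{"delta_pos": [4,-0.7,0],"turn": 0.025,"jaw": 1},{"delta_pos": [4,-0.7,0],"turn": 0.025,"jaw": 1},{"delta_pos": [4,-0.7,0],"turn": 0.025,"jaw": 1},{"delta_pos": [4,-0.7,0],"turn": 0.025,"jaw": 1},{"delta_pos": [4,-0.7,0],"turn": 0.025,"jaw": 1},{"delta_pos": [4,-0.7,0],"turn": 0.025,"jaw": 1}]'

```text
time: 2.98
tool_pos: [0.5136, -0.2244, 0.1679]
tcp_rot: [3.14, -0.055, 0.001]
wrist_force: [-2.6, 0.0, 0.7]
width: 1.002
grip_force: 0.9
```

drive_tool --increments '[{"delta_pos": [4,-0.7,0],"turn": 0.025,"jaw": 1},{"delta_pos": [4,-0.7,0],"turn": 0.025,"jaw": 1},{"delta_pos": [4,-0.7,0],"turn": 0.025,"jaw": 1},{"delta_pos": [4,-0.7,0],"turn": 0.025,"jaw": 1},{"delta_pos": [4,-0.7,0],"turn": 0.025,"jaw": 1},{"delta_pos": [4,-0.7,0],"turn": 0.025,"jaw": 1},{"delta_pos": [0,0,0],"turn": 0,"jaw": 1}]'

```text
time: 3.57
tool_pos: [0.5384, -0.2226, 0.168]
tcp_rot: [3.127, -0.289, 0.004]
wrist_force: [-0.1, 0.1, 0.6]
width: 0.998
grip_force: 0.0
```

```bash
cat >> h.py <<'E'
def tube(c,p=None,psi=None):
    """tube top face from a top-camera picture: fit of a 200x20 rectangle to the bright blob nearest its last place"""
    g=cv2.cvtColor(c["pixels"],cv2.COLOR_RGB2GRAY); return (g>170).astype(np.uint8)
E
python3 - <<'E'
from h import *
p,psi,M=st(); g=fw([-.044,-.070])-.021*np.array([np.cos(-.257),np.sin(-.257)]); print(go(g,p,psi))
c=shot("top","t2.png"); a=c["pixels"][175:315,245:435]
cv2.imwrite("pics/c3.png",cv2.resize(a[:,:,::-1],(760,560),interpolation=cv2.INTER_CUBIC))
E
```

```text
t 3.57 tcp [ 0.5384 -0.2226  0.168 ] psi -0.1843 tilt [ 0.002 -0.001] f [-0.1  0.1  0.6] w 1.0
[17.6 -3.6]
```

View pics/c3.png

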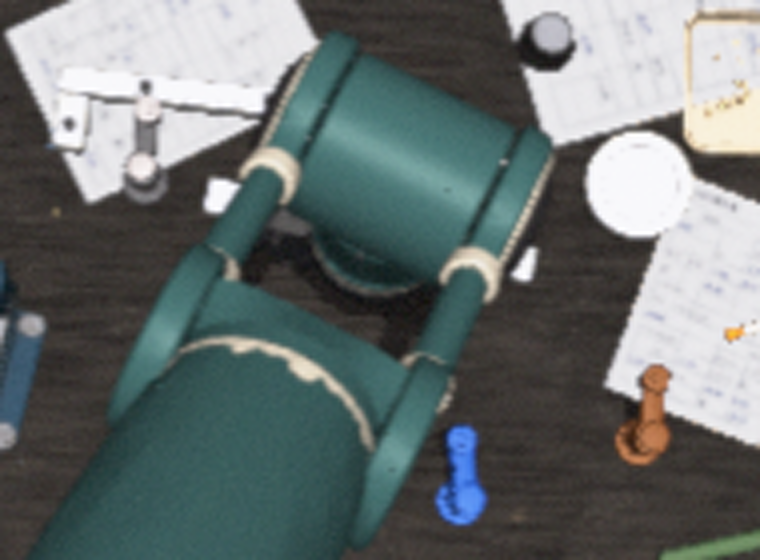

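The tube has turned with the fingers. Its left end corners are at crop (207,178) and (203,209), and its right end corners at (537,248) and (530,281).

```bash
cat >> h.py <<'E'
from scipy.optimize import least_squares
def pose(c,px,m=[[.01,.1],[-.01,.1],[-.01,-.1],[.01,-.1]],off=(245,175)):
    w=ray(c,(np.array(px,float)+.5)/4-.5+off,.02); m=np.array(m)
    f=lambda q:(m@np.array([[np.cos(q[2]),np.sin(q[2])],[-np.sin(q[2]),np.cos(q[2])]])+q[:2]-w).ravel()
    r=least_squares(f,[.55,-.2,-.1]); q=r.x; n=np.array([-np.sin(q[2]),np.cos(q[2])])
    print("tube world",q.round(4),"fix yaw",(q[2]-F[2]).round(3),"L",wf(q[:2]+.1*n).round(4),"R",wf(q[:2]-.1*n).round(4),"res",(r.fun*1e3).round(1)); return q
E
python3 - <<'E'
from h import *
p,psi,M=st(); c=load("t2.png")
q=pose(c,[(207,178),(203,209),(530,281),(537,248)])
d=p[:2]-q[:2]; print("tcp rel tube",d@[np.cos(q[2]),np.sin(q[2])],d@[-np.sin(q[2]),np.cos(q[2])])
E
```

```text
t 3.62 tcp [ 0.5381 -0.2226  0.1678] psi -0.183 tilt [ 0.002 -0.001] f [-0.3 -0.9 -1.2] w 1.0
tube world [ 0.5591 -0.2237 -0.1818] fix yaw -0.105 L [-0.0514  0.032 ] R [-0.0723 -0.1669] res [ 0.1 -1.9 -0.6 -0.   0.5  0.8 -0.   1.1]
tcp rel tube -0.020838104135318877 -0.002739977009569361
```

drive_tool --increments '[{"delta_pos": [3.9,-0.6,0],"turn": 0.015,"jaw": 1},{"delta_pos": [3.9,-0.6,0],"turn": 0.015,"jaw": 1},{"delta_pos": [3.9,-0.6,0],"turn": 0.015,"jaw": 1},{"delta_pos": [3.9,-0.6,0],"turn": 0.015,"jaw": 1},{"delta_pos": [3.9,-0.6,0],"turn": 0.015,"jaw": 1},{"delta_pos": [0,0,0],"turn": 0,"jaw": 1},{"delta_pos": [0,0,0],"turn": 0,"jaw": 1}]'

```text
time: 4.2
tool_pos: [0.5573, -0.2237, 0.1667]
tcp_rot: [3.115, -0.404, 0.002]
wrist_force: [-0.2, -0.1, 0.6]
width: 1.001
grip_force: 0.0
```

```bash
python3 - <<'E'
from h import *
p,psi,M=st(); n=np.array([np.cos(psi),np.sin(psi)]); 
c=wf(p[:2]+.0208*n); print("point on tube centreline, fixture",c,"yaw",psi-F[2]," centreline x at y=.07,-.108:",[c[0]-np.tan(psi-F[2])*(-1)*0+ (y-c[1])*np.tan(-(psi-F[2])) for y in(.07,-.108)])
E
```

```text
t 4.2 tcp [ 0.5573 -0.2237  0.1667] psi -0.2582 tilt [ 0.001 -0.   ] f [-0.2 -0.1  0.6] w 1.0
point on tube centreline, fixture [-0.04323043 -0.07139395] yaw -0.18106821982372734  centreline x at y=.07,-.108: [np.float64(-0.017344968299493814), np.float64(-0.04993202205620865)]
```

drive_tool --increments '[{"delta_pos": [-10,0,0],"turn": 0,"jaw": 1},{"delta_pos": [0,0,-36],"turn": 0,"jaw": 1},{"delta_pos": [0,0,-36],"turn": 0,"jaw": 0},{"delta_pos": [7.7,31,0],"turn": 0,"jaw": -1},{"delta_pos": [7.7,31,0],"turn": 0,"jaw": -1},{"delta_pos": [7.7,31,0],"turn": 0,"jaw": -1},{"delta_pos": [7.7,31,0],"turn": 0,"jaw": -1},{"delta_pos": [0,0,0],"turn": 0,"jaw": -1}]'

```text
time: 4.87
tool_pos: [0.5444, -0.3536, 0.2395]
tcp_rot: [3.111, -0.409, 0.004]
wrist_force: [0.6, 0.4, 0.3]
width: 0.15
grip_force: 0.0
```

drive_tool --increments '[{"delta_pos": [0,0,0],"turn": 0,"jaw": -1},{"delta_pos": [0,0,0],"turn": 0,"jaw": -1},{"delta_pos": [0,0,0],"turn": 0,"jaw": -1}]'

```text
time: 5.12
tool_pos: [0.5447, -0.3476, 0.2382]
tcp_rot: [-3.115, 0.404, 0.002]
wrist_force: [0.2, -0.4, 0.2]
width: -0.002
grip_force: 0.0
```

```bash
python3 - <<'E'
from h import *
p,psi,M=st(); c=shot("top","t3.png"); print(wf(p[:2]))
a=c["pixels"][175:315,245:435]
w=shot("wrist","w3.png")["pixels"][:,:,::-1]
cv2.imwrite("pics/c4.png",np.vstack([cv2.resize(a[:,:,::-1],(400,295),interpolation=cv2.INTER_CUBIC),cv2.resize(w,(400,300))]))
cv2.imwrite("pics/c4.png",cv2.resize(a[:,:,::-1],(760,560),interpolation=cv2.INTER_CUBIC))
E
```

```text
t 5.12 tcp [ 0.5447 -0.3476  0.2382] psi -0.2577 tilt [-0.001  0.001] f [ 0.2 -0.4  0.2] w -0.0
[-0.06673871 -0.19210662]
```

View pics/c4.png

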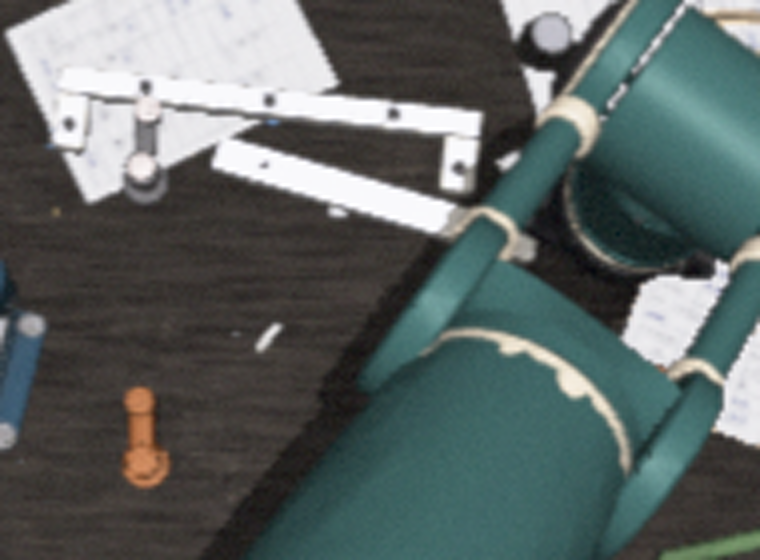

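The tube now lies angled ahead of the bay. Its left end corners are at (219,137) and (211,168), and its right near corner is at about (529,262).

```bash
python3 - <<'E'
from h import *
p,psi,M=st(); c=load("t3.png")
q=pose(c,[(219,137),(211,168),(529,262)],m=[[.01,.1],[-.01,.1],[-.01,-.1]])
u=np.array([-np.sin(q[2]),np.cos(q[2])]); d=p[:2]-q[:2]
print("tcp in tube: n",d@[np.cos(q[2]),np.sin(q[2])],"u",d@u)
E
```

```text
t 5.22 tcp [ 0.545  -0.3475  0.2384] psi -0.2569 tilt [-0.001  0.001] f [0.5 0.6 0.9] w -0.0
tube world [ 0.5773 -0.2261 -0.2565] fix yaw -0.179 L [-0.0257  0.0299] R [-0.0614 -0.1669] res [ 0.1 -0.4 -0.1  0.5  0.  -0.1]
tcp in tube: n -0.00043028230039859894 u -0.1255188803759457
```

drive_tool --increments '[{"delta_pos": [0,0,30],"turn": 0,"jaw": -1},{"delta_pos": [0,0,20],"turn": 0,"jaw": -1},{"delta_pos": [0,0,9],"turn": 0,"jaw": -1},{"delta_pos": [0,0,0],"turn": 0,"jaw": -1},{"delta_pos": [0,-4,0],"turn": 0,"jaw": -1},{"delta_pos": [0,-4,0],"turn": 0,"jaw": -1},{"delta_pos": [0,-4,0],"turn": 0,"jaw": -1}]'

```text
time: 5.8
tool_pos: [0.5492, -0.3372, 0.1814]
tcp_rot: [3.114, -0.404, 0.004]
wrist_force: [-0.4, -0.0, 1.0]
width: -0.0
grip_force: 0.0
```

drive_tool --increments '[{"delta_pos": [0,-4,0],"turn": 0,"jaw": -1},{"delta_pos": [0,-4,0],"turn": 0,"jaw": -1},{"delta_pos": [0,-4,0],"turn": 0,"jaw": -1},{"delta_pos": [0,-4,0],"turn": 0,"jaw": -1},{"delta_pos": [0,-4,0],"turn": 0,"jaw": -1},{"delta_pos": [0,-4,0],"turn": 0,"jaw": -1},{"delta_pos": [0,-4,0],"turn": 0,"jaw": -1}]'

```text
time: 6.38
tool_pos: [0.5554, -0.3097, 0.1796]
tcp_rot: [-3.115, 0.404, 0.0]
wrist_force: [-0.9, -2.1, 1.1]
width: -0.002
grip_force: 0.9
```

```bash
python3 - <<'E'
from h import *
p,psi,M=st(); c=shot("top","t4.png"); print(wf(p[:2]))
a=c["pixels"][175:265,245:395]
cv2.imwrite("pics/c5.png",cv2.resize(a[:,:,::-1],(750,450),interpolation=cv2.INTER_CUBIC))
E
```

```text
t 6.38 tcp [ 0.5554 -0.3097  0.1796] psi -0.2582 tilt [-0.  0.] f [-0.9 -2.1  1.1] w -0.0
[-0.0589784  -0.15353006]
```

View pics/c5.png

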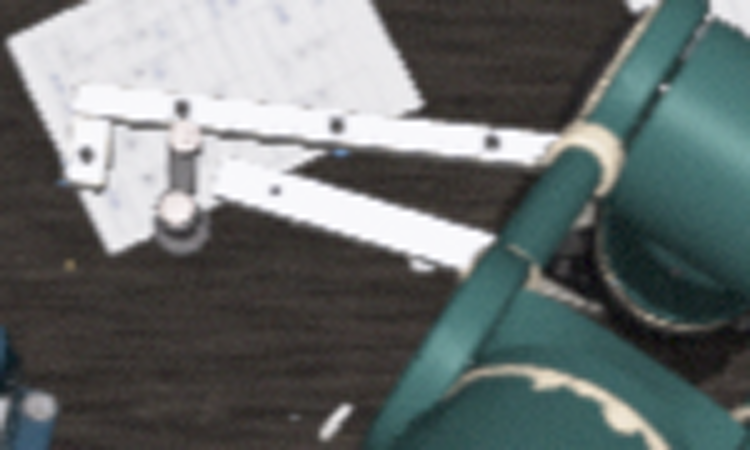

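The left end is just right of the flange, with corners at crop5 (223,156) and (214,192). The lower edge passes (460,268).

```bash
python3 - <<'E'
from h import *
c=load("t4.png"); o=lambda p:(np.array(p,float)+.5)/5-.5+[245,175]
w=[wf(x) for x in ray(c,o([(223,156),(214,192),(460,268)]),.02)]; print(np.round(w,4)); d=w[1]-w[2]; print("yaw",-np.arctan2(d[0],d[1]))
E
```

```text
[[-0.0112  0.0538]
 [-0.0293  0.0561]
 [-0.0531 -0.0657]]
yaw -0.1933808759272442
```

drive_tool --increments '[{"delta_pos": [0,-4,0],"turn": 0,"jaw": -1},{"delta_pos": [0,-4,0],"turn": 0,"jaw": -1},{"delta_pos": [0,-4,0],"turn": 0,"jaw": -1},{"delta_pos": [0,-4,0],"turn": 0,"jaw": -1},{"delta_pos": [0,-4,0],"turn": 0,"jaw": -1},{"delta_pos": [0,-4,0],"turn": 0,"jaw": -1}]'

```text
time: 6.93
tool_pos: [0.5615, -0.2864, 0.1795]
tcp_rot: [-3.115, 0.404, 0.001]
wrist_force: [-0.8, -0.9, -0.9]
width: -0.003
grip_force: 0.6
```

drive_tool --increments '[{"delta_pos": [0,-4,0],"turn": 0,"jaw": -1},{"delta_pos": [0,-4,0],"turn": 0,"jaw": -1},{"delta_pos": [0,-4,0],"turn": 0,"jaw": -1},{"delta_pos": [0,-4,0],"turn": 0,"jaw": -1},{"delta_pos": [0,-3,0],"turn": 0,"jaw": -1},{"delta_pos": [0,0,0],"turn": 0,"jaw": -1},{"delta_pos": [0,0,0],"turn": 0,"jaw": -1}]'

```text
time: 7.52
tool_pos: [0.5665, -0.2682, 0.1797]
tcp_rot: [-3.115, 0.404, -0.0]
wrist_force: [0.0, -0.4, -0.2]
width: -0.0
grip_force: 0.0
```

```bash
python3 - <<'E'
from h import *
p,psi,M=st(); c=shot("top","t5.png"); print(wf(p[:2]))
a=c["pixels"][175:265,245:395]
cv2.imwrite("pics/c6.png",cv2.resize(a[:,:,::-1],(750,450),interpolation=cv2.INTER_CUBIC))
E
```

```text
t 7.52 tcp [ 0.5665 -0.2682  0.1797] psi -0.2579 tilt [0. 0.] f [ 0.  -0.4 -0.2] w -0.0
[-0.0511178  -0.11128896]
```

View pics/c6.png

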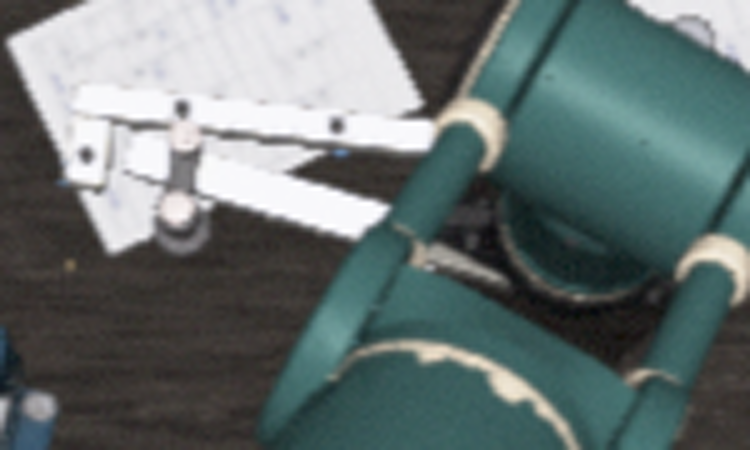

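The left end is behind the post and under the clamp arm, with its near corner at about (124,172). The right end is still out in front.

```bash
python3 - <<'E'
from h import *
c=load("t5.png"); o=lambda p:(np.array(p,float)+.5)/5-.5+[245,175]
w=[wf(x) for x in ray(c,o([(131,134),(124,172),(355,238),(507,285)]),.02)]; print(np.round(w,4)); d=w[1]-w[2]; print("yaw",-np.arctan2(d[0],d[1]))
E
```

```text
[[-0.0053  0.0993]
 [-0.0243  0.1004]
 [-0.0441 -0.014 ]
 [-0.0589 -0.0891]]
yaw -0.1719375532975657
```

drive_tool --increments '[{"delta_pos": [0,8,0],"turn": 0,"jaw": -1},{"delta_pos": [0,0,-35],"turn": 0,"jaw": -1},{"delta_pos": [0,0,-26],"turn": 0,"jaw": 0},{"delta_pos": [-11,-28,0],"turn": 0,"jaw": 1},{"delta_pos": [-11,-28,0],"turn": 0,"jaw": 1},{"delta_pos": [-11,-29,0],"turn": 0,"jaw": 1},{"delta_pos": [0,0,0],"turn": 0,"jaw": 1},{"delta_pos": [0,0,0],"turn": 0,"jaw": 1}]'

```text
time: 8.23
tool_pos: [0.5538, -0.185, 0.2408]
tcp_rot: [3.116, -0.401, -0.0]
wrist_force: [-0.5, -0.2, 0.2]
width: 0.849
grip_force: 0.0
```

drive_tool --increments '[{"delta_pos": [0,0,0],"turn": 0,"jaw": 1},{"delta_pos": [0,0,30],"turn": 0,"jaw": 1},{"delta_pos": [0,0,30],"turn": 0,"jaw": 1},{"delta_pos": [0,0,13],"turn": 0,"jaw": 1},{"delta_pos": [0,0,0],"turn": 0,"jaw": 1},{"delta_pos": [0,0,0],"turn": 0,"jaw": 1}]'

```text
time: 8.73
tool_pos: [0.5537, -0.1864, 0.1669]
tcp_rot: [-3.115, 0.406, 0.004]
wrist_force: [0.9, -0.4, 0.9]
width: 0.998
grip_force: 0.0
```

```bash
python3 - <<'E'
from h import *
p,psi,M=st(); print(wf(p[:2]))
g=fw([-.0105-.0208,-.036]); print("final",go(g,p,psi), "turn",psi-F[2])
E
```

```text
t 8.73 tcp [ 0.5537 -0.1864  0.1669] psi -0.2592 tilt [-0.002  0.001] f [ 0.9 -0.4  0.9] w 1.0
[-0.070106   -0.03071345]
final [39.1 -1.8] turn -0.1820818410666829
```

drive_tool --increments '[{"delta_pos": [5,0,0],"turn": 0,"jaw": 1},{"delta_pos": [5,0,0],"turn": 0,"jaw": 1},{"delta_pos": [3,0,0],"turn": -0.02,"jaw": 1},{"delta_pos": [3,0,0],"turn": -0.02,"jaw": 1},{"delta_pos": [3,0,0],"turn": -0.02,"jaw": 1},{"delta_pos": [3,0,0],"turn": -0.02,"jaw": 1},{"delta_pos": [3,0,0],"turn": -0.02,"jaw": 1}]'

```text
time: 9.32
tool_pos: [0.5786, -0.1915, 0.1679]
tcp_rot: [3.132, -0.245, -0.0]
wrist_force: [-2.7, -0.9, 0.3]
width: 1.001
grip_force: 0.7
```

drive_tool --increments '[{"delta_pos": [3,0,0],"turn": -0.02,"jaw": 1},{"delta_pos": [3,0,0],"turn": -0.02,"jaw": 1},{"delta_pos": [3,0,0],"turn": -0.02,"jaw": 1},{"delta_pos": [2,0,0],"turn": -0.02,"jaw": 1},{"delta_pos": [1,0,0],"turn": 0,"jaw": 1},{"delta_pos": [0,0,0],"turn": 0,"jaw": 1}]'

```text
time: 9.82
tool_pos: [0.5906, -0.193, 0.1676]
tcp_rot: [3.139, -0.123, 0.0]
wrist_force: [-0.4, 0.5, 0.9]
width: 1.001
grip_force: 0.1
```

```bash
python3 - <<'E'
from h import *
p,psi,M=st(); print(wf(p[:2])); g=fw([-.0105-.0208,-.036]); print("final",go(g,p,psi), "turn",psi-F[2])
E
```

```text
t 9.82 tcp [ 0.5906 -0.193   0.1676] psi -0.078 tilt [ 0. -0.] f [-0.4  0.5  0.9] w 1.0
[-0.03284186 -0.03442923]
final [1.5 1.6] turn -0.0009236852349687324
```

drive_tool --increments '[{"delta_pos": [1,0,0],"turn": 0,"jaw": 1},{"delta_pos": [1,0,0],"turn": 0,"jaw": 1},{"delta_pos": [0,0,0],"turn": 0,"jaw": 1}]'

```text
time: 10.07
tool_pos: [0.5923, -0.1931, 0.1676]
tcp_rot: [-3.139, 0.123, -0.0]
wrist_force: [-0.6, -0.2, -1.1]
width: 1.001
grip_force: 0.5
```

drive_tool --increments '[{"delta_pos": [1,0,0],"turn": 0,"jaw": 1},{"delta_pos": [0,0,0],"turn": 0,"jaw": 1}]'

```text
time: 10.23
tool_pos: [0.5934, -0.1932, 0.1677]
tcp_rot: [3.139, -0.123, 0.0]
wrist_force: [-0.8, 0.0, 0.0]
width: 0.999
grip_force: 0.5
```

drive_tool --increments '[{"delta_pos": [1,0,0],"turn": 0,"jaw": 1},{"delta_pos": [0,0,0],"turn": 0,"jaw": 1}]'

```text
time: 10.4
tool_pos: [0.5941, -0.1933, 0.1675]
tcp_rot: [-3.139, 0.123, 0.001]
wrist_force: [-2.3, -0.0, 0.4]
width: 1.001
grip_force: 1.2
```

drive_tool --increments '[{"delta_pos": [1,0,0],"turn": 0,"jaw": 1},{"delta_pos": [0,0,0],"turn": 0,"jaw": 1}]'

```text
time: 10.57
tool_pos: [0.5945, -0.1933, 0.1675]
tcp_rot: [-3.139, 0.123, 0.005]
wrist_force: [-5.4, 0.6, 3.9]
width: 0.999
grip_force: 2.9
```

```bash
python3 - <<'E'
from h import *
st()
E
```

```text
t 10.57 tcp [ 0.5945 -0.1933  0.1675] psi -0.0786 tilt [-0.003  0.001] f [-5.4  0.6  3.9] w 1.0
```

drive_tool --increments '[{"delta_pos": [1,0,0],"turn": 0,"jaw": 1},{"delta_pos": [0,0,0],"turn": 0,"jaw": 1},{"delta_pos": [-5,0,0],"turn": 0,"jaw": 1},{"delta_pos": [-10,0,0],"turn": 0,"jaw": 1},{"delta_pos": [0,0,-35],"turn": 0,"jaw": 1},{"delta_pos": [0,0,-35],"turn": 0,"jaw": 1}]'

```text
time: 11.07
tool_pos: [0.5789, -0.1916, 0.2351]
tcp_rot: [-3.137, 0.123, 0.01]
wrist_force: [0.1, -0.6, -0.4]
width: 1.003
grip_force: 0.0
```

drive_tool --increments '[{"delta_pos": [-35,0,-15],"turn": 0,"jaw": 1},{"delta_pos": [-35,0,-15],"turn": 0,"jaw": 1},{"delta_pos": [-35,0,-15],"turn": 0,"jaw": 1},{"delta_pos": [-20,0,-15],"turn": 0,"jaw": 1},{"delta_pos": [0,0,0],"turn": 0,"jaw": 1}]'

```text
time: 11.48
tool_pos: [0.4539, -0.1822, 0.3]
tcp_rot: [3.138, -0.124, 0.004]
wrist_force: [0.7, -0.7, -0.4]
width: 0.998
grip_force: 0.0
```

```bash
python3 - <<'E'
from h import *
st(); c=shot("top","t6.png"); s=shot("scene","s6.png")
a=c["pixels"][180:240,245:395]; b=s["pixels"][185:300,290:420]
cv2.imwrite("pics/c7.png",cv2.resize(a[:,:,::-1],(750,300),interpolation=cv2.INTER_CUBIC)); cv2.imwrite("pics/c8.png",cv2.resize(b[:,:,::-1],(650,575),interpolation=cv2.INTER_CUBIC))
E
```

```text
t 11.48 tcp [ 0.4539 -0.1822  0.3   ] psi -0.079 tilt [ 0.003 -0.002] f [ 0.7 -0.7 -0.4] w 1.0
```

View pics/c7.png

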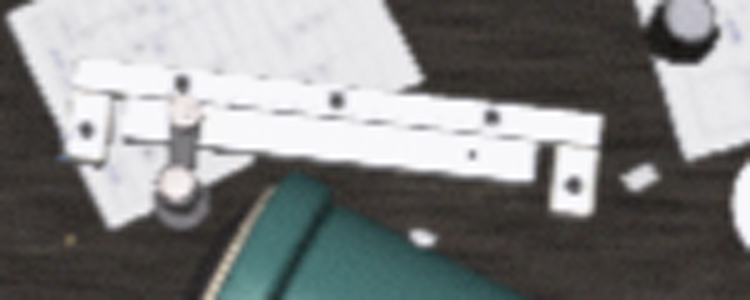

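The tube lies in the bay between the two stops. Its near edge runs from (126,141) to (533,181), along the fence.

```bash
python3 - <<'E'
from h import *
c=load("t6.png"); o=lambda p:(np.array(p,float)+.5)/5-.5+[245,180]
print(np.round([wf(x) for x in ray(c,o([(126,141),(533,181),(537,144)]),.02)],4))
print("pred near edge at flush", ((proj(c,[[*fw([-.02,y]),.02] for y in(.1,-.1)])-[245,180]+.5)*5-.5).round(1))
E
```

```text
[[-0.0212  0.0998]
 [-0.0191 -0.0977]
 [-0.0007 -0.0978]]
pred near edge at flush [[125.9 138.4]
 [537.5 183.4]]
```

View pics/c8.png

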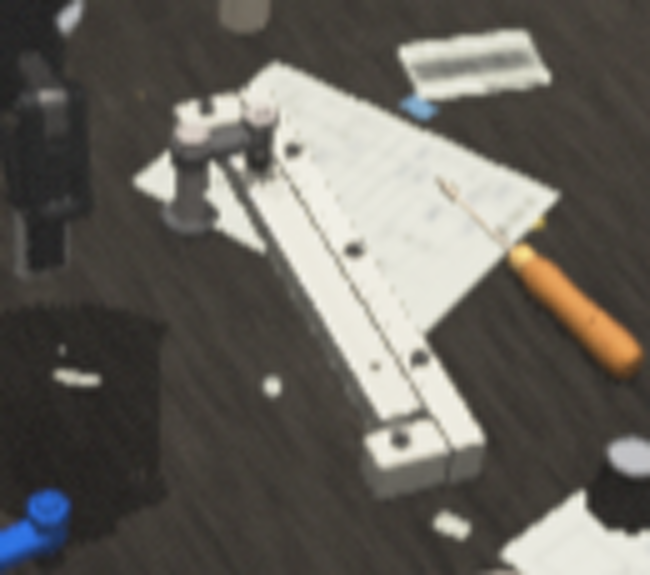

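The scene view shows the tube flush along the fence from the clamp pad at about (262,165) to the right stop at (400,410). The gap is at most about 1 mm, so I'm handing in.

```bash
python3 -c "
from workcell import bot
print(bot.finish_job())"
```

```text
the job is handed in; nothing more can be done
None
```

I pushed the tube into the bay left end first, and in the last pictures it lies flush along the fence between the stops (gap about 1 mm); the job was handed in at about 11.5 s, with no verdict returned.

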